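Strip the instep blocks from two shoe lasts

TASK

Pull the wooden instep blocks out of the two shoe lasts on the jacks, straight along their sockets and past the spring catches, and press each one down flush and snapped in, head up, in the plywood rest of its own length: the long block in the long rest, the short block in the short rest. Do not push the loose things on the bench about.

Things in the scene. Friction and masses are not known exactly. Their poses are not given: they have to be found in the camera images.
- long_block: long brown wooden instep block, at first snapped in its last. Head 120 (x) x 46 (y) x 40 mm high, stepped down to 26 high in the fifth at its -x end, flat sides. Below it a pale tongue 104 long, 20 wide, 19 deep, with beads of 4 mm radius along its lower sides (29 over the beads). Origin: centre of the head's underside (head z 0 to 40, tongue to -19). Pulls out along +z at about 10 N. 200 g.
- short_block: short brown wooden instep block, at first snapped in its last. Head 84 (x) x 46 (y) x 40 mm high, stepped down to 26 high in the fifth at its -x end, flat sides. Below it a pale tongue 68 long, 20 wide, 19 deep, with beads of 4 mm radius along its lower sides (29 over the beads). Origin: centre of the head's underside (head z 0 to 40, tongue to -19). Pulls out along +z at about 10 N. 150 g.
- long_jack: fixed grey jack with the larger white last, 76 mm wide, inclined 36 degrees, toe low towards -x: the block pulls out up and to -x, 36 degrees from vertical. Origin on the table under the socket. Base 245 x 90. Column x = 113 to 137, to z = 290; arm 24 wide at z = 268 to 290 from x = 10; lamp head 34 x 70 (x = 10 to 44, z = 252 to 268) hangs over the block, so come in tilted along the block's z.
- long_jack_seat (a point): centre of the mouth of the last's socket, 165 mm above the table, in the last's flat top face: the block's origin is here at the start
- short_jack: fixed grey jack with the smaller white last, 76 mm wide, inclined 42 degrees, toe low towards -x: the block pulls out up and to -x, 42 degrees from vertical. Origin on the table under the socket. Base 245 x 90. Column x = 113 to 137, to z = 290; arm 24 wide at z = 268 to 290 from x = 10; lamp head 34 x 70 (x = 10 to 44, z = 252 to 268) hangs over the block, so come in tilted along the block's z.
- short_jack_seat (a point): centre of the mouth of the last's socket, 165 mm above the table, in the last's flat top face: the block's origin is here at the start
- long_rest: fixed plywood rest for the long block: board 146 (x) x 84 (y) x 40 mm high, recess 109 x 35 mm, 24 mm deep, in its top. Origin under its centre, z up. Two sprung steel rollers in the recess's long sides (4 mm radius, centres 9 mm below the top) must be pushed past, about 8 N downwards. The block fits either way round along x.
- long_rest_seat (a point): centre of the recess's mouth, on the long rest's top face, 40 mm above the table: the long block's origin must come here
- short_rest: fixed plywood rest for the short block: board 110 (x) x 84 (y) x 40 mm high, recess 73 x 35 mm, 24 mm deep, in its top. Origin under its centre, z up. Two sprung steel rollers in the recess's long sides (4 mm radius, centres 9 mm below the top) must be pushed past, about 8 N downwards. The block fits either way round along x.
- short_rest_seat (a point): centre of the recess's mouth, on the short rest's top face, 40 mm above the table: the short block's origin must come here
- glue_bottle: bystander: loose upright bottle, 60 mm diameter, 150 mm high, origin under it
- polish_tin: bystander: loose flat tin, 76 mm diameter, 30 mm high, origin under it
- shoe_brush: bystander: loose shoe brush, 140 mm along x, 45 mm wide, 40 mm high, origin under it
- cobbler_hammer: bystander: loose hammer lying along its x, 240 mm long, handle to -x
- wax_puck: bystander: loose black puck of wax, 56 mm diameter, 24 mm high, origin under it
Things that resemble listed ones, but are neither listed nor needed, are in the scene too. What is shaped like the short_rest but orange or purple is not meant.

How it is judged:
At the end, for the whole second after the job is handed in: Both blocks lie released and at rest, head up, each in the rest of its own length: underside of the head within 3 mm of the rest's top face, within 6 mm of the recess's centre, tilted less than 0.06 rad and in line with the rest (either way round) within 0.1 rad (horizontal distance between long_block and long_rest_seat below 0.006 m and z of long_block in the frame of long_rest_seat between -0.003 and 0.003 m and angle between each of long_block, short_block's own z axis and vertical below 0.06 rad and angle between the x axis of long_block and the x axis of long_rest, either way round below 0.1 rad and linear speed of each of long_block, short_block below 0.02 m/s and horizontal distance between short_block and short_rest_seat below 0.006 m and z of short_block in the frame of short_rest_seat between -0.003 and 0.003 m and angle between the x axis of short_block and the x axis of short_rest, either way round below 0.1 rad); the robot touches nothing.
It fails at once if the glue bottle is pushed more than 30 mm from its place (distance of glue_bottle from where it was at the start of the episode above 0.03 m).
It fails at once if the polish tin is pushed more than 30 mm from its place (distance of polish_tin from where it was at the start of the episode above 0.03 m).
It fails at once if the shoe brush is pushed more than 30 mm from its place (distance of shoe_brush from where it was at the start of the episode above 0.03 m).
It fails at once if the cobbler hammer is pushed more than 30 mm from its place (distance of cobbler_hammer from where it was at the start of the episode above 0.03 m).
It fails at once if the wax puck is pushed more than 30 mm from its place (distance of wax_puck from where it was at the start of the episode above 0.03 m).
It also fails if it takes over 61 s, if anything falls off the work surface, if the arm or the gripper's body presses on something with over 40 N, if the wrist force passes 120 N, or if a joint passes its speed limit or range.

ROBOT

A 6-joint arm with a two-finger parallel gripper is mounted at the origin on the work surface. World frame = base frame: x ahead of the robot, y to its left, z up, the work surface at z = 0. Lengths are in m, angles in rad, forces in N, time in s.
With the tool pointing down it reaches from about 0.4 to 0.925 m from the base axis. Payload 12.5 kg.
Tool frame: the origin (TCP) lies at the very end of the fingers, on their centre line; the grasp point (between the pads) lies 19 mm behind it (manip.grasp_offset is the distance from the TCP to the grasp point, in m); z points along the fingers, y is the line along which they close (so a half turn about z gives the same grasp; the last joint's range is limited). The gripper opens to 95 mm and grips with 3 to 60 N. Pads are 20 mm wide; open, the fingers measure 119 mm over their backs; the gripper's body (75 mm by 180 mm) begins 59 mm behind the grasp point.
Start: joints at [1.152, 0.491, 1.559, -0, 1.092, -0.106], TCP at [0.192, 0.595, 0.215] pointing down, gripper open.
Joint ranges: [-3.1, 3.1], [-0.84, 2.19], [0.05, 2.79], [-1.13, 4.28], [0.06, 2.93], [-2.69, 2.69]. Speed limits (rad/s): [2.22, 2.22, 2.79, 3.14, 3.14, 3.14].

INTERFACE

Orientations are given as [roll, pitch, yaw] about the fixed x, y, z axes, in that order (R = Rz(yaw) Ry(pitch) Rx(roll)).
In Python, from workcell import manip gives the robot as it stands. Calls block until the motion is done:
- manip.goto(position, orientation): joint-space move of the TCP to a pose.
- manip.servo_line(position, orientation=None, speed=0.15): straight line of the TCP; orientation=None keeps the orientation; speed is the mean speed in m/s.
- manip.move_joints(angles): joint-space move.
- manip.set_gripper(opening): finger opening in m; the grip force is fixed at half the most; returns when the fingers have stopped.
- manip.dwell(seconds).
- manip.inverse_kinematics(position, orientation): joint angles nearest the present ones, or None.
- manip.get_obs(): the state.
- manip.snapshot(name): name is "scene" or "side" or "wrist"; returns a dict with "img" (480x640x3 uint8, red, green, blue), "K" (3x3 intrinsics, pixels), "R" (3x3) and "t" (3): a world point X has camera coordinates R X + t. Camera axes: x right, y down, z forward; pixel columns grow to the right and rows downward; lengths in m; the calibration is good to about 2 mm. The wrist camera is an equidistant fisheye: a pixel r from the principal point sees the ray r / f radians off the axis. A picture is of the moment at which its call begins. There is no depth.
A pose or a line that the arm cannot do raises manip.IKError and nothing moves.
- manip.finish_job(): hands the job in; it is judged then, once.
The state is a dict: "t": time; "q": joint angles; "dq": joint speeds; "joint_torque": joint torques, N m; "tcp_pos": TCP position; "tool_rot": TCP orientation; "ft_force": force on the tool from outside, world axes, zero at the start; "wrist_torque": the same for the moment, N m; "width": finger opening in m; "grip_force": force on a finger pad.
Only numpy, scipy, OpenCV 4.12 (cv2) and the standard library are available. Lean on these libraries where they do the work, as an engineer would, in place of code of your own. Each camera call takes 0.05 s, during which the arm holds its last target. There are 200 camera calls.

## Working session

There is one attempt and no reset: what is moved stays moved. The work goes in short steps, each a Python script; the robot and the scene stay as the last script left them, time stands still between calls to the robot, and variables do not carry over. Pictures are saved under pics/ and viewed, at most 10 in all, crops included, and the job is handed in when it is done.

```bash
mkdir -p pics; ls; python3 - <<'E'
from workcell import manip
import cv2, numpy as np, pickle
S={}
for n in ("scene","side","wrist"):
    s=manip.snapshot(n); S[n]=s; cv2.imwrite(f"pics/{n}0.png",s["img"][:,:,::-1])
    print(n,np.round(s["K"],1).tolist(),np.round(s["R"],3).tolist(),np.round(s["t"],3).tolist())
pickle.dump(S,open("s0.pkl","wb"))
E
```

```text
pics
scene [[440.5, 0.0, 317.4], [0.0, 440.5, 236.8], [0.0, 0.0, 1.0]] [[0.311, 0.95, -0.007], [0.754, -0.251, -0.607], [-0.579, 0.183, -0.795]] [-0.169, -0.324, 1.519]
side [[543.9, 0.0, 324.0], [0.0, 543.9, 234.8], [0.0, 0.0, 1.0]] [[0.697, -0.717, -0.02], [-0.408, -0.373, -0.833], [0.59, 0.589, -0.552]] [-0.351, 0.323, 1.077]
wrist [[371.6, 0.0, 315.5], [0.0, 371.6, 239.6], [0.0, 0.0, 1.0]] [[0.309, 0.951, -0.001], [0.91, -0.295, 0.293], [0.278, -0.091, -0.956]] [-0.624, -0.031, 0.392]
```

View pics/scene0.png

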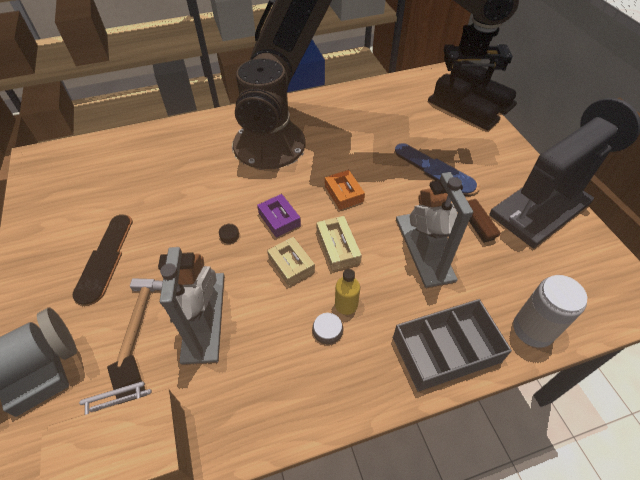

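View pics/side0.png

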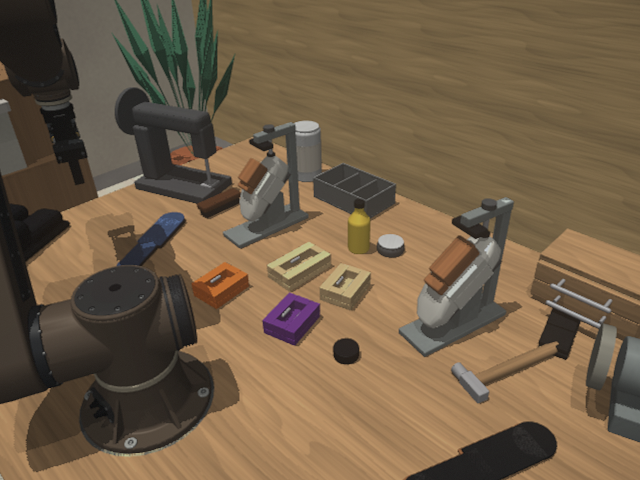

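Scene view: left jack at (195,300), right jack at (440,225). The pale rests are at (291,261) and (338,243). The decoys are orange (345,190) and purple (279,214). The loose things are the bottle (347,295), tin (328,328), puck (229,234), hammer (140,320) and brush (482,220). In the side view the jacks are at (455,270) (near, -y) and (265,180) (far), and the pale rests at (300,264) long and (346,285) short.

Next I'll enlarge crops of both jacks and rests to pick corners.

```bash
cat > h.py <<'E'
import numpy as np, pickle, cv2
from scipy.optimize import least_squares
def ray(s,p,fish=False):
    K=s["K"]; d=np.array([(p[0]-K[0,2])/K[0,0],(p[1]-K[1,2])/K[1,1]])
    if fish:
        r=np.hypot(*d); v=np.r_[d/r*np.sin(r),np.cos(r)] if r>0 else np.array([0,0,1.])
    else: v=np.r_[d,1]
    R=np.array(s["R"]); v=R.T@v
    return -R.T@np.array(s["t"]), v/np.linalg.norm(v)
def plane(s,p,z,fish=False):
    c,v=ray(s,p,fish); return c+v*(z-c[2])/v[2]
def tri(*obs):
    A=0;b=0;L=[]
    for o in obs:
        c,v=ray(*o); M=np.eye(3)-np.outer(v,v); A=A+M; b=b+M@c; L.append((c,M))
    X=np.linalg.solve(A,b); return X, max(np.linalg.norm(M@(X-c)) for c,M in L)
E
python3 - <<'E'
from h import *
S=pickle.load(open("s0.pkl","rb"))
def crop(n,x,y,w,h,k):
    im=S[n]["img"][y:y+h,x:x+w,::-1]; return cv2.resize(im,None,fx=k,fy=k,interpolation=cv2.INTER_CUBIC)
a=np.zeros((600,800,3),np.uint8)
a[:600,:400]=crop("scene",145,225,100,150,4); a[:600,400:]=crop("scene",390,155,100,150,4)
cv2.imwrite("pics/c_scene.png",a)
a=np.zeros((600,800,3),np.uint8)
a[:,:440]=crop("side",405,200,110,150,4); a[:,440:]=crop("side",225,115,90,150,4)
cv2.imwrite("pics/c_side.png",a)
S_=S
for nm,a,b in [("shortrest",(291,261),(346,285)),("longrest",(338,243),(300,264)),("puck",(229,232),(346,347)),("tin",(328,325),(391,242)),("bottletop",(349,273),(360,203))]:
    X,e=tri((S["scene"],a),(S["side"],b)); print(nm,X.round(3),round(e,4))
E
```

```text
shortrest [ 0.512 -0.066  0.02 ] 0.0014
longrest [0.495 0.077 0.021] 0.0001
puck [ 0.358 -0.206  0.019] 0.001
tin [ 0.726 -0.034  0.026] 0.0026
bottletop [0.672 0.033 0.145] 0.0037
```

View pics/c_scene.png

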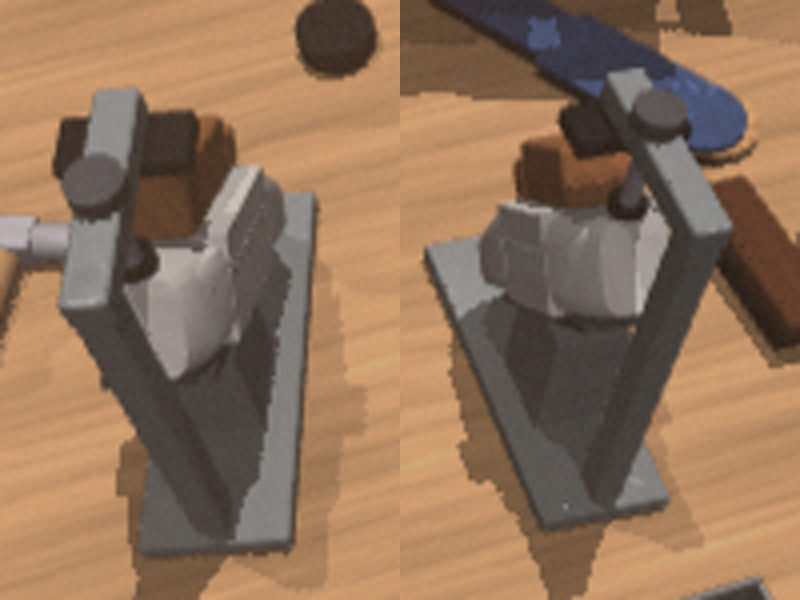

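View pics/c_side.png

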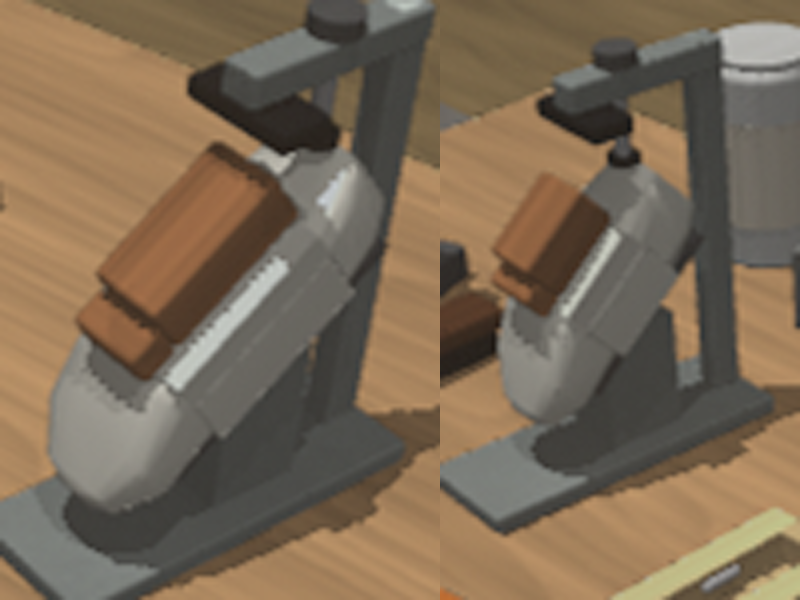

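Side crop: the near (-y) jack carries the visibly longer block (top face from (100,275) to (215,145) in crop pixels), so it should be the long one; the far jack has the shorter. I'll check that numerically, then look from the wrist camera.

```bash
python3 - <<'E'
from h import *
from workcell import manip
S=pickle.load(open("s0.pkl","rb"));sc=S["scene"];sd=S["side"]
for z in (0.012,0.02):
  for nm,P in (("long",[(224.2,273.7),(218,362),(180,363)]),("short",[(396.3,216.3),(426.3,286.3),(457,280)])):
    p=[plane(sc,q,z) for q in P]; e=p[1]-p[0]; f=p[2]-p[1]
    print(nm,z,[q.round(3).tolist() for q in p],"len",np.linalg.norm(e).round(3),np.linalg.norm(f).round(3),"yaw",np.arctan2(e[1],e[0]).round(3),np.arctan2(f[1],f[0]).round(3))
for nm,a,b in (("long",(161,300),(172,300)),("short",(461,212),(472.5,212.5))):
    print(nm,"coltop",[plane(sc,q,.29).round(3).tolist() for q in (a,b)])
# wrist camera in tool frame
o=manip.get_obs(); print(o["tcp_pos"],o["tool_rot"])
w=S["wrist"]; R=np.array(w["R"]); c=-R.T@np.array(w["t"])
from scipy.spatial.transform import Rotation as Ro
tr=np.array(o["tool_rot"]); T=tr if tr.shape==(3,3) else Ro.from_euler("xyz",tr).as_matrix()
print("cam in tool",T.T@(c-np.array(o["tcp_pos"])),"axis",T.T@R[2], o["t"])
E
```

```text
long 0.012 [[0.489, -0.245, 0.012], [0.727, -0.305, 0.012], [0.701, -0.39, 0.012]] len 0.246 0.089 yaw -0.247 -1.863
short 0.012 [[0.451, 0.275, 0.012], [0.694, 0.251, 0.012], [0.703, 0.336, 0.012]] len 0.245 0.086 yaw -0.101 1.477
long 0.02 [[0.494, -0.245, 0.02], [0.73, -0.304, 0.02], [0.705, -0.389, 0.02]] len 0.244 0.088 yaw -0.247 -1.863
short 0.02 [[0.456, 0.271, 0.02], [0.698, 0.247, 0.02], [0.706, 0.332, 0.02]] len 0.243 0.085 yaw -0.101 1.477
long coltop [[0.7, -0.355, 0.29], [0.707, -0.335, 0.29]]
short coltop [[0.685, 0.279, 0.29], [0.694, 0.302, 0.29]]
[0.19223387 0.59453014 0.21420466] [-3.14078784e+00 -1.00432152e-04  2.82881144e+00]
cam in tool [ 0.08410012 -0.00045023 -0.16885962] axis [-2.92950204e-01 -5.83790283e-04  9.56127521e-01] 0.15
```

```bash
cat >> h.py <<'E'
from scipy.spatial.transform import Rotation as Ro
J={"long":dict(o=np.array([.575,-.310]),yaw=-.265,inc=np.radians(36)),"short":dict(o=np.array([.555,.303]),yaw=-.097,inc=np.radians(42))}
def axes(yaw,inc):
    "block frame in world (columns bx,by,bz)"
    return Ro.from_euler("z",yaw).as_matrix()@Ro.from_euler("y",-inc).as_matrix()
def tool_rpy(B):
    "tool y=by, z=-bz"
    return Ro.from_matrix(np.c_[-B[:,0],B[:,1],-B[:,2]]).as_euler("xyz")
E
python3 - <<'E'
from h import *
from workcell import manip
V={}
P=[]
for k in ("short","long"):
    j=J[k];B=axes(j["yaw"],j["inc"]);s=np.r_[j["o"],.165]
    P.append((k+"A",s+B@[-.03,0,.13],tool_rpy(B))); P.append((k+"B",s+B@[-.11,.06,.15],tool_rpy(B)))
P.insert(2,("restA",[.46,.06,.26],[np.pi,0,np.pi])); P.insert(3,("restB",[.56,-.03,.26],[np.pi,0,np.pi]))
for n,p,r in P: print(n,np.round(p,3),np.round(r,2),manip.inverse_kinematics(p,r))
for n,p,r in P:
    if n=="longA": manip.goto([.48,-.12,.40],[np.pi,0,np.pi])
    if n=="restA": manip.goto([.42,.12,.36],[np.pi,0,np.pi])
    manip.goto(p,r); V[n]=manip.snapshot("wrist"); cv2.imwrite(f"pics/w_{n}.png",V[n]["img"][:,:,::-1])
pickle.dump(V,open("v.pkl","wb")); print(manip.get_obs()["t"])
a=np.zeros((600,800,3),np.uint8)
for i,n in enumerate(("shortA","shortB","longA","longB")):
    a[(i//2)*300:(i//2)*300+300,(i%2)*400:(i%2)*400+400]=cv2.resize(V[n]["img"],(400,300),interpolation=cv2.INTER_AREA)[:,:,::-1]
cv2.imwrite("pics/m1.png",a)
E
```

```text
shortA [0.446 0.314 0.242] [-3.14  0.73  3.04] None
shortB [0.38  0.38  0.203] [-3.14  0.73  3.04] None
restA [0.46 0.06 0.26] [3.14 0.   3.14] [-0.01283719  0.20932437  1.87315786  0.          1.05911042 -1.58363351]
restB [ 0.56 -0.03  0.26] [3.14 0.   3.14] [-0.17130248  0.35508512  1.65846229  0.          1.12804525 -1.7420988 ]
longA [ 0.478 -0.284  0.253] [3.14 0.63 2.88] None
longB [ 0.42  -0.206  0.222] [3.14 0.63 2.88] NoneTraceback (most recent call last):
  File "<stdin>", line 13, in <module>
workcell.IKError: the arm cannot take that pose within its joint ranges
```

```bash
python3 - <<'E'
from h import *
from workcell import manip
for k in ("short","long"):
    j=J[k];B=axes(j["yaw"],j["inc"]);s=np.r_[j["o"],.165]
    for flip in (0,1):
        T=np.c_[-B[:,0],B[:,1],-B[:,2]]
        if flip: T=T@np.diag([-1,-1,1])
        r=Ro.from_matrix(T).as_euler("xyz")
        for d in (.005,.03,.06,.10,.14):
            q=manip.inverse_kinematics(s+B@[0,0,d],r); print(k,flip,d,None if q is None else np.round(q,2))
# view poses: steeper tilt less
    for inc in (.2,.4,.5):
        B=axes(j["yaw"],inc)
        q=manip.inverse_kinematics(s+[-.1,0,.12],tool_rpy(B)); print("view",inc,None if q is None else np.round(q,2))
        q=manip.inverse_kinematics(s+[-.02,0,.16],tool_rpy(B)); print("view2",inc,None if q is None else np.round(q,2))
E
```

```text
short 0 0.005 None
short 0 0.03 None
short 0 0.06 None
short 0 0.1 None
short 0 0.14 [ 0.71  0.24  2.02 -1.05  0.59  0.06]
short 1 0.005 None
short 1 0.03 None
short 1 0.06 None
short 1 0.1 None
short 1 0.14 None
view 0.2 [ 0.52  0.25  1.75 -0.14  0.97 -0.88]
view2 0.2 [ 0.45  0.32  1.54 -0.12  1.11 -0.98]
view 0.4 [ 0.59  0.21  1.86 -0.36  0.79 -0.67]
view2 0.4 [ 0.51  0.27  1.66 -0.29  0.89 -0.82]
view 0.5 [ 0.62  0.2   1.91 -0.51  0.71 -0.51]
view2 0.5 [ 0.53  0.26  1.72 -0.41  0.79 -0.71]
long 0 0.005 None
long 0 0.03 None
long 0 0.06 None
long 0 0.1 None
long 0 0.14 [-0.78  0.18  2.01  0.68  0.48 -2.63]
long 1 0.005 [-0.7   0.45  1.98  1.08  0.29  0.15]
long 1 0.03 [-0.72  0.4   1.99  0.98  0.31  0.24]
long 1 0.06 [-0.73  0.34  2.    0.88  0.35  0.33]
long 1 0.1 [-0.76  0.26  2.01  0.77  0.41  0.43]
long 1 0.14 [-0.78  0.18  2.01  0.68  0.48  0.51]
view 0.2 [-0.74  0.27  1.73  0.11  0.96 -2.1 ]
view2 0.2 [-0.64  0.34  1.51  0.08  1.1  -1.98]
view 0.4 [-0.79  0.21  1.86  0.29  0.74 -2.28]
view2 0.4 [-0.68  0.28  1.66  0.21  0.85 -2.1 ]
view 0.5 [-0.82  0.19  1.92  0.44  0.64 -2.42]
view2 0.5 [-0.7   0.25  1.73  0.31  0.73 -2.19]
```

```bash
python3 - <<'E'
from h import *
from workcell import manip
for k in ("short","long"):
    j=J[k];B=axes(j["yaw"],j["inc"]);s=np.r_[j["o"],.165]
    G=s+B@[-.004,0,.026]
    for deg in (15,20,25,30,33,36,42,50,60):
        D=axes(j["yaw"],np.radians(deg))
        for flip in (0,1):
            T=np.c_[-D[:,0],D[:,1],-D[:,2]]@(np.diag([-1,-1,1]) if flip else np.eye(3))
            r=Ro.from_matrix(T).as_euler("xyz")
            out=[]
            for d in (0,.03,.1):
                q=manip.inverse_kinematics(G+B[:,2]*d+.019*T[:,2],r); out.append(None if q is None else np.round(q,2).tolist())
            print(k,deg,flip,out)
E
```

```text
short 15 0 [[0.47, 0.47, 1.78, -0.22, 0.68, -0.85], [0.49, 0.43, 1.79, -0.22, 0.71, -0.83], [0.54, 0.32, 1.81, -0.21, 0.81, -0.8]]
short 15 1 [[0.47, 0.47, 1.78, -0.22, 0.68, 2.3], [0.49, 0.43, 1.79, -0.22, 0.71, 2.31], [0.54, 0.32, 1.81, -0.21, 0.81, 2.34]]
short 20 0 [[0.49, 0.46, 1.83, -0.35, 0.59, -0.72], [0.51, 0.41, 1.84, -0.34, 0.63, -0.71], [0.56, 0.3, 1.85, -0.32, 0.73, -0.7]]
short 20 1 [[0.49, 0.46, 1.83, -0.35, 0.59, 2.42], [0.51, 0.41, 1.84, -0.34, 0.63, 2.43], [0.56, 0.3, 1.85, -0.32, 0.73, 2.44]]
short 25 0 [[0.51, 0.46, 1.87, -0.52, 0.51, -0.55], [0.53, 0.41, 1.88, -0.5, 0.55, -0.55], [0.59, 0.29, 1.9, -0.45, 0.66, -0.56]]
short 25 1 [[0.51, 0.46, 1.87, -0.52, 0.51, 2.6], [0.53, 0.41, 1.88, -0.5, 0.55, 2.59], [0.59, 0.29, 1.9, -0.45, 0.66, 2.58]]
short 30 0 [[0.53, 0.45, 1.91, -0.75, 0.45, -0.31], [0.56, 0.4, 1.93, -0.71, 0.49, -0.34], [0.62, 0.29, 1.94, -0.62, 0.6, -0.39]]
short 30 1 [None, None, None]
short 33 0 [[0.55, 0.45, 1.94, -0.91, 0.42, -0.14], [0.57, 0.4, 1.95, -0.86, 0.46, -0.19], [0.63, 0.29, 1.96, -0.74, 0.57, -0.27]]
short 33 1 [None, None, None]
short 
[... 1857 characters left out ...]
ong 42 0 [[-0.72, 0.45, 2.05, 1.67, 0.3, 2.68], None, None]
long 42 1 [[-0.72, 0.45, 2.05, 1.67, 0.3, -0.46], [-0.74, 0.39, 2.06, 1.52, 0.31, -0.31], [-0.79, 0.25, 2.08, 1.17, 0.37, 0.02]]
long 50 0 [[-0.75, 0.47, 2.12, 2.17, 0.45, 2.17], [-0.77, 0.41, 2.14, 2.06, 0.43, 2.27], [-0.82, 0.26, 2.16, 1.73, 0.42, 2.59]]
long 50 1 [[-0.75, 0.47, 2.12, 2.17, 0.45, -0.97], [-0.77, 0.41, 2.14, 2.06, 0.43, -0.87], [-0.82, 0.26, 2.16, 1.73, 0.42, -0.55]]
long 60 0 [[-0.78, 0.53, 2.2, 2.43, 0.71, 1.88], [-0.8, 0.46, 2.22, 2.37, 0.68, 1.94], [-0.86, 0.3, 2.26, 2.16, 0.62, 2.13]]
long 60 1 [[-0.78, 0.53, 2.2, 2.43, 0.71, -1.26], [-0.8, 0.46, 2.22, 2.37, 0.68, -1.21], [-0.86, 0.3, 2.26, 2.16, 0.62, -1.01]]
```

```bash
python3 - <<'E'
from h import *
from workcell import manip
V={}
P=[]
for k,sg in (("short",1),("long",-1)):
    j=J[k];s=np.r_[j["o"],.165];r=tool_rpy(axes(j["yaw"],.42)); Z=Ro.from_euler("z",j["yaw"]).as_matrix()
    a=(k+"A",s+Z@[-.075,0,.11],r); b=(k+"B",s+Z@[-.04,-.07*sg,.16],r)
    P+= [a,b] if k=="short" else [b,a]
P.insert(2,("restA",[.46,.08,.24],[np.pi,0,np.pi])); P.insert(3,("restB",[.56,-.04,.24],[np.pi,0,np.pi]))
ok=[manip.inverse_kinematics(p,r) is not None for n,p,r in P]; print(ok)
if all(ok):
  manip.goto([.36,.40,.36],P[0][2])
  for n,p,r in P:
    if n=="restA": manip.goto([.42,.12,.33],[np.pi,0,np.pi])
    if n=="longB": manip.goto([.46,-.15,.36],[np.pi,0,np.pi])
    manip.goto(p,r); V[n]=manip.snapshot("wrist"); cv2.imwrite(f"pics/w_{n}.png",V[n]["img"][:,:,::-1])
  pickle.dump(V,open("v.pkl","wb")); print(manip.get_obs()["t"])
  a=np.zeros((600,800,3),np.uint8)
  for i,n in enumerate(("shortA","shortB","longA","longB")):
    a[(i//2)*300:(i//2)*300+300,(i%2)*400:(i%2)*400+400]=cv2.resize(V[n]["img"],(400,300),interpolation=cv2.INTER_AREA)[:,:,::-1]
  cv2.imwrite("pics/m1.png",a)
E
```

```text
[True, True, True, True, True, True]
6.3667
```

View pics/m1.png

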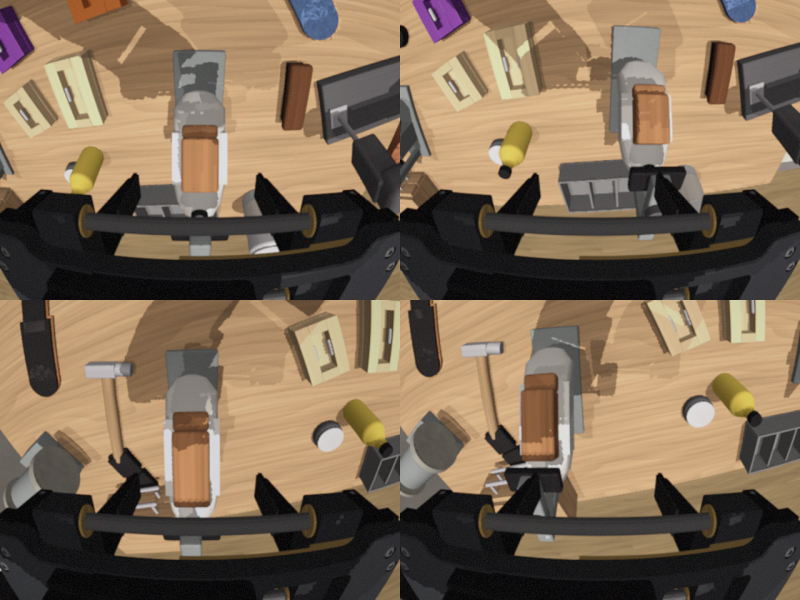

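Wrist views show both blocks clearly: upper row short (A centre (200,160), B (652,112)), lower row long (A (192,460), B (540,420)), and the loose things are clear of the paths. I'll enlarge the blocks and rests to read corners.

```bash
python3 - <<'E'
from h import *
V=pickle.load(open("v.pkl","rb"))
a=np.zeros((500,800,3),np.uint8)
for i,(n,x,y) in enumerate((("shortA",280,160),("shortB",360,100),("longA",267,160),("longB",190,100))):
    a[:,i*200:i*200+200]=cv2.resize(V[n]["img"][y:y+200,x:x+80],(200,500),interpolation=cv2.INTER_CUBIC)[:,:,::-1]
cv2.imwrite("pics/m2.png",a)
a=np.zeros((600,800,3),np.uint8)
for i,n in enumerate(("restA","restB")):
    im=V[n]["img"]; h=cv2.cvtColor(im,cv2.COLOR_RGB2HSV); m=cv2.inRange(h,(22,40,140),(34,140,255))
    m=cv2.morphologyEx(m,cv2.MORPH_OPEN,np.ones((3,3)))
    nn,l,st,c=cv2.connectedComponentsWithStats(m)
    g=[(st[k].tolist()) for k in range(1,nn) if st[k,4]>500]; print(n,g)
    x=min(q[0] for q in g);y=min(q[1] for q in g);X=max(q[0]+q[2] for q in g);Y=max(q[1]+q[3] for q in g)
    k=min(800/(X-x+20),300/(Y-y+20)); c=im[max(y-10,0):Y+10,max(x-10,0):X+10]
    c=cv2.resize(c,None,fx=k,fy=k,interpolation=cv2.INTER_CUBIC); print("crop",max(x-10,0),max(y-10,0),k,c.shape)
    a[i*300:i*300+min(300,c.shape[0]),:min(800,c.shape[1])]=c[:300,:800,::-1]
cv2.imwrite("pics/m3.png",a)
E
```

```text
restA [[273, 167, 55, 55, 1854], [331, 168, 23, 62, 1126], [136, 208, 49, 96, 2043]]
crop 126 157 1.910828025477707 (300, 455, 3)
restB [[442, 77, 27, 137, 2496], [387, 94, 30, 118, 2479], [309, 118, 31, 90, 1609]]
crop 299 67 1.910828025477707 (300, 344, 3)
```

View pics/m2.png

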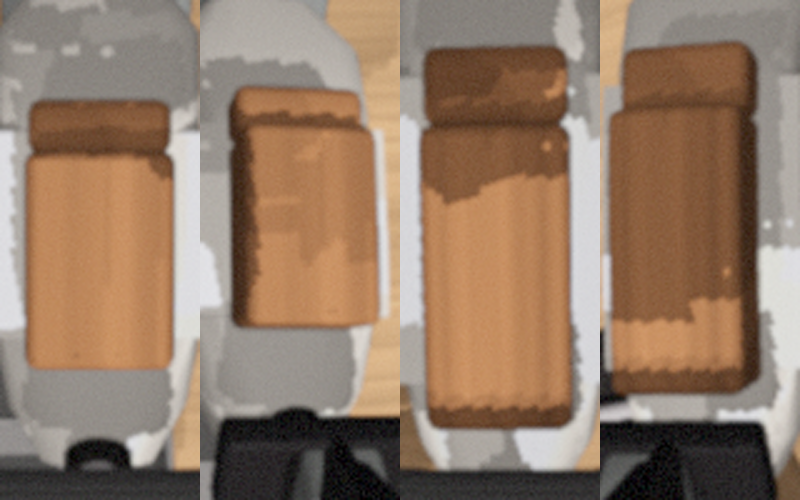

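View pics/m3.png

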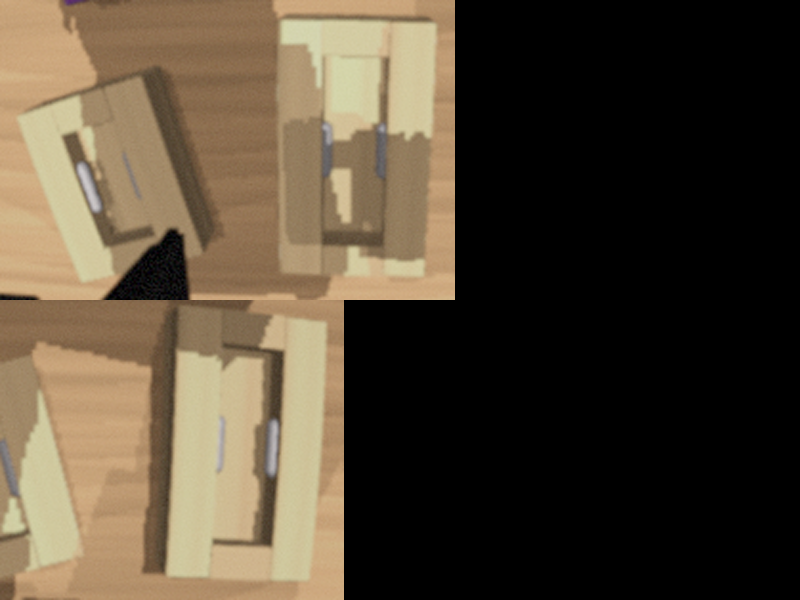

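m2 shows clean block top-face corners (short A spans crop x 27–172, y 153–370; long A spans x 422–571, y 123–427). m3 shows the long rest at right in restA/restB, but the short rest is partly hidden by a finger. I'll solve the blocks now and enlarge the short rest from the other wrist views. The candidates for it are the pale ones, about 110 mm and 146 mm long; purple and orange are excluded.

```bash
cat > blocks.py <<'E'
from h import *
V=pickle.load(open("v.pkl","rb"))
px={"short":{"A":((280,160),[(27,153),(172,153),(172,370),(27,370)]),"B":((360,100),[(50,126),(172,126),(180,325),(52,326)])},
"long":{"A":((267,160),[(22,123),(169,123),(171,427),(27,427)]),"B":((190,100),[(11,107),(143,105),(144,392),(12,392)])}}
def solve(k,verbose=1):
    L={"short":.084,"long":.12}[k]; C=np.array([[-.3*L,-.023,.04],[-.3*L,.023,.04],[L/2,.023,.04],[L/2,-.023,.04]])
    rays=[];tr=[]
    for v in "AB":
        (x,y),P=px[k][v]; rays.append([ray(V[k+v],(x+p[0]/2.5,y+p[1]/2.5),True) for p in P])
    for i in range(4):
        A=0;b=0
        for r in rays: c,d=r[i]; M=np.eye(3)-np.outer(d,d); A=A+M; b=b+M@c
        tr.append(np.linalg.solve(A,b))
    tr=np.array(tr)
    def f(p):
        W=C@axes(p[3],p[4]).T+p[:3]; o=[]
        for r in rays:
            for i,(c,d) in enumerate(r): e=W[i]-c; o.append((e-d*(e@d)))
        return np.ravel(o)
    s=least_squares(f,[*J[k]["o"],.165,J[k]["yaw"],J[k]["inc"]])
    if verbose:
        print(k,"tri corners",tr.round(3).tolist()); d=lambda a,b:np.linalg.norm(tr[a]-tr[b]).round(4)
        print(" sides",d(0,1),d(3,2),"(46)",d(0,3),d(1,2),f"({800*L:.1f})")
        print(" fit origin",s.x[:3].round(4),"yaw",s.x[3].round(4),"inc deg",np.degrees(s.x[4]).round(2),"rms mm",(1e3*np.sqrt(np.mean(s.fun**2))).round(2))
    return s.x
if __name__=="__main__": solve("short");solve("long")
E
python3 blocks.py; python3 - <<'E'
from h import *
V=pickle.load(open("v.pkl","rb"))
# long rest outer/recess corners from restA/B
k=1.9108
A=lambda p:(126+p[0]/k,157+p[1]/k); B=lambda p:(299+p[0]/k,67+p[1]/k)
for nm,a,b in (("oTL",(279,20),(178,7)),("oTR",(435,22),(327,22)),("oBR",(424,276),(309,280)),("oBL",(280,273),(166,276)),("rTL",(322,54),(222,45)),("rTR",(388,54),(284,50)),("rBR",(384,245),(271,245)),("rBL",(322,245),(212,243))):
    X,e=tri((V["restA"],A(a),True),(V["restB"],B(b),True)); print(nm,X.round(4),round(e,4),plane(V["restA"],A(a),.04,True).round(4)[:2],plane(V["restB"],B(b),.04,True).round(4)[:2])
a=np.zeros((400,800,3),np.uint8)
c=cv2.resize(V["longA"]["img"][10:143,450:560],(330,399),interpolation=cv2.INTER_CUBIC); a[:399,:330]=c[:,:,::-1]
c=cv2.resize(V["shortA"]["img"][80:213,0:156],(468,399),interpolation=cv2.INTER_CUBIC); a[:399,330:798]=c[:,:,::-1]
cv2.imwrite("pics/m4.png",a)
E
```

```text
short tri corners [[0.505, 0.29, 0.177], [0.509, 0.333, 0.176], [0.559, 0.328, 0.219], [0.554, 0.285, 0.22]]
 sides 0.0429 0.0438 (46) 0.0654 0.0663 (67.2)
 fit origin [0.5548 0.3074 0.1596] yaw -0.0955 inc deg 42.33 rms mm 0.83
long tri corners [[0.513, -0.324, 0.172], [0.528, -0.282, 0.167], [0.599, -0.301, 0.227], [0.587, -0.345, 0.227]]
 sides 0.0447 0.0454 (46) 0.0952 0.0949 (96.0)
 fit origin [ 0.5716 -0.3174  0.1579] yaw -0.2601 inc deg 36.74 rms mm 0.36
oTL [0.4142 0.0368 0.0349] 0.0 [0.4136 0.0374] [0.415  0.0358]
oTR [0.4153 0.1191 0.0399] 0.0006 [0.4148 0.1187] [0.4157 0.1195]
oBR [0.5604 0.1164 0.0396] 0.0003 [0.5604 0.1166] [0.5601 0.1161]
oBL [0.5592 0.0329 0.0387] 0.0001 [0.5586 0.0331] [0.5589 0.0326]
rTL [0.433  0.06   0.0364] 0.0007 [0.4319 0.0597] [0.434  0.0595]
rTR [0.433  0.0949 0.0369] 0.0007 [0.4319 0.0943] [0.4339 0.0943]
rBR [0.5417 0.093  0.0363] 0.0005 [0.5406 0.0931] [0.5407 0.0913]
rBL [0.5407 0.0577 0.0391] 0.0003 [0.5406 0.0579] [0.5404 0.0573]
```

View pics/m4.png

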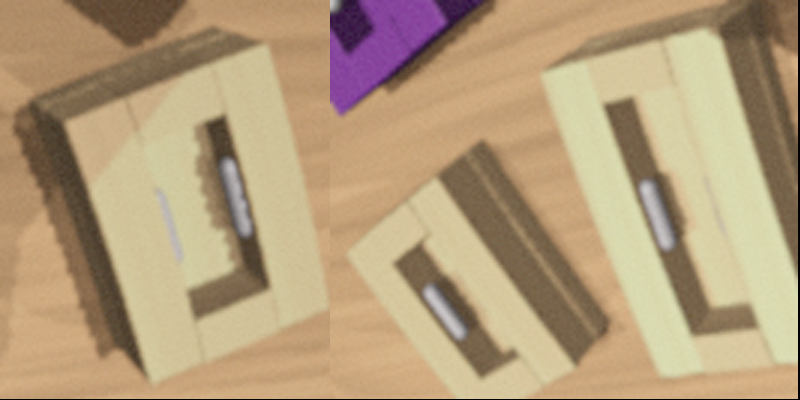

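m4: the left panel is the short rest (corners (65,120), (268,45), (152,383)). In the right panel the short rest is at lower left ((348,253), (437,180), (575,365)), with the long rest to its right and the purple decoy at top left. The pale short rest is confirmed; its size is checked next.

```bash
python3 - <<'E'
from h import *
import blocks as b
V=b.V
A=lambda p:(450+p[0]/3,10+p[1]/3); B=lambda p:((p[0]-330)/3,80+p[1]/3)
for nm,p,q in (("oTL",(65,120),(348,253)),("oTR",(268,45),(437,180)),("oBR",(329,308),(575,365)),("oBL",(152,383),(462,399)),("rBR",(268,288),(517,352)),("rBL",(190,318),(482,377)),("rTR",(220,118),(432,238)),("rTL",(148,142),(395,262))):
    X,e=tri((V["longA"],A(p),True),(V["shortA"],B(q),True)); print(nm,X.round(4),round(e,4),plane(V["longA"],A(p),.04,True).round(4)[:2],plane(V["shortA"],B(q),.04,True).round(4)[:2])
# refit with z, inc fixed
for k,L in (("short",.084),("long",.12)):
    C=np.array([[-.3*L,-.023,.04],[-.3*L,.023,.04],[L/2,.023,.04],[L/2,-.023,.04]])
    for v in ("A","B","AB"):
      rays=[ray(V[k+w],(b.px[k][w][0][0]+p[0]/2.5,b.px[k][w][0][1]+p[1]/2.5),True) for w in v for p in b.px[k][w][1]]
      def f(p):
        W=np.tile(C@axes(p[2],J[k]["inc"]).T+[p[0],p[1],.165],(len(v),1)); return np.ravel([(W[i]-c)-d*((W[i]-c)@d) for i,(c,d) in enumerate(rays)])
      s=least_squares(f,[*J[k]["o"],J[k]["yaw"]]); print(k,v,s.x.round(4),"rms",1e3*np.sqrt(np.mean(s.fun**2)))
S=pickle.load(open("s0.pkl","rb"))
# block high-top far corner & others in static views: side crop corners of the top face
for k,P in (("long",[(100,275),(215,145),(297,210),(165,342)]),("short",[(500-440,252),(545-440,175),(608-440,215),(560-440,285)])):
    ox=(405,200) if k=="long" else (225,115)
    print(k,[ (round(float(p[0]/4+ox[0]),1),round(float(p[1]/4+ox[1]),1)) for p in P])
    for p,i in zip(P,(1,2,3,0) if 0 else (0,3,2,1)):
        pass
E
```

```text
oTL [ 0.4642 -0.1201  0.0374] 0.0006 [ 0.4628 -0.1212] [ 0.4639 -0.1171]
oTR [ 0.4436 -0.0398  0.0387] 0.0003 [ 0.443  -0.0407] [ 0.4435 -0.0385]
oBR [ 0.5479 -0.012   0.0379] 0.001 [ 0.5479 -0.013 ] [ 0.5454 -0.0096]
oBL [ 0.5608 -0.0947  0.0406] 0.0064 [ 0.5686 -0.0928] [ 0.5535 -0.0916]
rBR [ 0.5356 -0.0417  0.0385] 0.0011 [ 0.536  -0.0423] [ 0.5335 -0.0398]
rBL [ 0.5458 -0.0746  0.036 ] 0.0001 [ 0.5438 -0.0765] [ 0.5433 -0.0701]
rTR [ 0.4695 -0.0603  0.037 ] 0.0003 [ 0.4682 -0.062 ] [ 0.4687 -0.0572]
rTL [ 0.4753 -0.0901  0.0381] 0.0004 [ 0.4742 -0.091 ] [ 0.475  -0.0881]
short A [ 0.5496  0.3071 -0.0981] rms 1.0003349924151592
short B [ 0.5508  0.3069 -0.0939] rms 1.2520650102368283
short AB [ 0.5503  0.3069 -0.0961] rms 1.1637820354707549
long A [ 0.5649 -0.3151 -0.2574] rms 1.1764897239206953
long B [ 0.5669 -0.3141 -0.2651] rms 1.0615688642002454
long AB [ 0.5661 -0.3146 -0.2611] rms 1.268669568980904
long [(430.0, 268.8), (458.8, 236.2), (479.2, 252.5), (446.2, 285.5)]
short [(240.0, 178.0), (251.2, 158.8), (267.0, 168.8), (255.0, 186.2)]
```

```bash
cat > act.py <<'E'
from h import *
from workcell import manip
SEAT={"long":(np.array([.5661,-.3146,.165]),-.261),"short":(np.array([.5503,.3069,.165]),-.096)}
INC={"long":np.radians(36),"short":np.radians(42)}
TILT={"long":np.radians(28),"short":np.radians(33)}
GZ=.024
def tool(yaw,t):
    D=axes(yaw,t); return np.c_[-D[:,0],D[:,1],-D[:,2]]
def rpy(T): return Ro.from_matrix(T).as_euler("xyz")
def st(m):
    o=manip.get_obs(); print(m,"t",round(o["t"],2),"tcp",np.round(o["tcp_pos"],4),"F",np.round(o["ft_force"],1),"M",np.round(o["wrist_torque"],2),"w",round(o["width"],4),"grip",np.round(o["grip_force"],1)); return o
def grasp(k):
    s,yaw=SEAT[k]; B=axes(yaw,INC[k]); T=tool(yaw,TILT[k]); G=s+B@[0,0,GZ]; tcp=G+.019*T[:,2]
    assert manip.inverse_kinematics(tcp,rpy(T)) is not None
    manip.goto(tcp-.09*T[:,2],rpy(T)); st("pre"); manip.servo_line(tcp,rpy(T),.08); st("at"); manip.set_gripper(.03); st("grip")
def pull(k):
    s,yaw=SEAT[k]; B=axes(yaw,INC[k]); o=manip.get_obs(); p=np.array(o["tcp_pos"])
    manip.servo_line(p+B@[0,0,.020],None,.05); st("pulled")
    manip.servo_line(p+B@[-.04,0,.05],None,.08); st("out")
E
python3 - <<'E'
from act import *
grasp("long")
cv2.imwrite("pics/g1.png",manip.snapshot("side")["img"][200:320,400:520,::-1])
E
```

```text
pre t 6.63 tcp [ 0.5205 -0.3011  0.247 ] F [ 0.1 -0.1  0. ] M [0.03 0.26 0.  ] w 0.0949 grip 0.0
at t 7.91 tcp [ 0.5611 -0.3134  0.1682] F [-0.4  0.3 -0.4] M [ 0.03  0.27 -0.  ] w 0.0949 grip 0.0
grip t 8.74 tcp [ 0.561  -0.3135  0.1677] F [-3.7 -2.5  1.3] M [-0.26  0.57 -0.11] w 0.0463 grip 29.9
```

```bash
python3 - <<'E'
from act import *
pull("long")
V={n:manip.snapshot(n) for n in ("side","scene","wrist")}; pickle.dump(V,open("v2.pkl","wb"))
a=np.zeros((480,760,3),np.uint8)
a[:,:400]=cv2.resize(V["side"]["img"][180:324,380:500],(400,480))[:,:,::-1]; a[:270,400:]=cv2.resize(V["wrist"]["img"],(360,270))[:,:,::-1]
cv2.imwrite("pics/g2.png",a)
E
```

```text
pulled t 9.34 tcp [ 0.5495 -0.3102  0.1838] F [-0.2  0.2 -1.4] M [ 0.15  0.45 -0.03] w 0.0459 grip 29.9
out t 10.12 tcp [ 0.5017 -0.2979  0.1848] F [ 0.3 -1.  -3.1] M [ 0.16  0.53 -0.07] w 0.046 grip 29.9
```

View pics/g2.png

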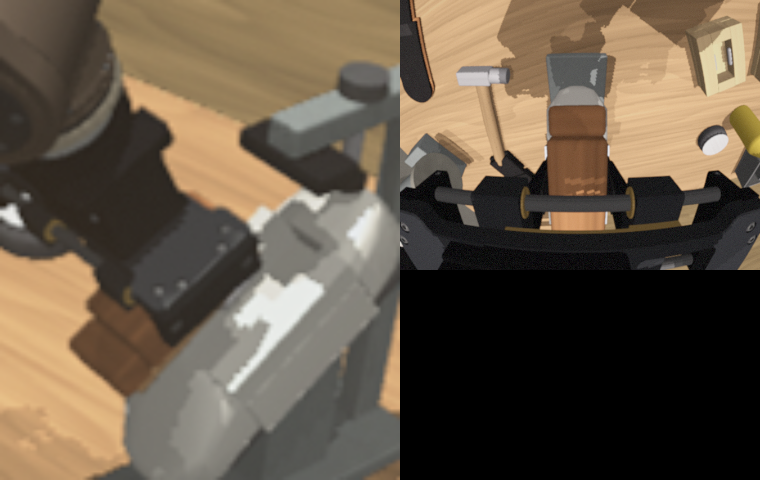

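The block is out and held: in the side view the socket is empty, and in the wrist view the block sits between the fingers at (580,150). Next I'll place it with a guarded press.

```bash
cat >> act.py <<'E'
REST={"long":(np.array([.4872,.0763,.04]),-.021),"short":(np.array([.5056,-.0674,.04]),.26)}
def hover(k,h=.06):
    s,yaw=REST[k]; T=tool(yaw,TILT[k]-INC[k]); tcp=s+[0,0,GZ]+.019*T[:,2]
    manip.goto(tcp+[0,0,h],rpy(T)); st("hover"); return tcp
def press(k,tcp,z0=.022,zend=-.012,fmax=30,step=.002):
    "lower in steps; z is the block origin above the rest top if held as assumed"
    manip.servo_line(tcp+[0,0,z0],None,.08); f0=manip.get_obs()["ft_force"][2]; z=z0; log=[]
    while z>zend:
        z-=step; manip.servo_line(tcp+[0,0,z],None,.03); o=manip.get_obs(); f=np.array(o["ft_force"]); log.append((round(z*1e3,1),round(1e3*(o["tcp_pos"][2]-tcp[2]),1),f.round(1).tolist()))
        if f[2]-f0>fmax: break
    for l in log: print(*l)
    st("pressed")
E
python3 - <<'E'
from act import *
p=np.array(manip.get_obs()["tcp_pos"]); B=axes(-.261,INC["long"])
manip.servo_line(p+[-.03,.02,.08],None,.2); st("up")
tcp=hover("long"); press("long",tcp,.024,.012,8)
V={n:manip.snapshot(n) for n in ("side","scene","wrist")}; pickle.dump(V,open("v3.pkl","wb"))
E
```

```text
up t 10.86 tcp [ 0.4718 -0.2776  0.2641] F [-0.4  0.  -2.6] M [0.12 0.51 0.03] w 0.046 grip 29.9
hover t 12.29 tcp [0.4849 0.0757 0.1053] F [-0.1  0.1 -2.5] M [ 0.05 -0.1  -0.04] w 0.0461 grip 29.9
22.0 22.2 [-0.0, 0.6, -2.0]
20.0 20.0 [0.4, 0.8, -2.6]
18.0 17.9 [0.1, 0.5, -2.5]
16.0 15.9 [-0.6, -1.0, -2.2]
14.0 14.0 [0.1, -2.2, -1.1]
12.0 12.1 [1.5, -1.4, 0.2]
pressed t 14.39 tcp [0.4849 0.0763 0.0573] F [ 1.5 -1.4  0.2] M [-0.28 -0.28  0.03] w 0.0457 grip 29.9
```

```bash
python3 - <<'E'
from act import *
s,yaw=REST["long"]; T=tool(yaw,TILT["long"]-INC["long"]); tcp=s+[0,0,GZ]+.019*T[:,2]
press("long",tcp,.012,-.010,25)
E
```

```text
10.0 9.9 [2.8, -2.2, -1.6]
8.0 7.6 [3.6, -1.7, -4.8]
6.0 5.4 [2.6, -2.2, -11.2]
4.0 3.6 [0.7, -1.1, -11.2]
2.0 2.3 [-1.1, 0.2, -0.1]
0.0 1.6 [-4.6, -0.5, 20.2]
-2.0 0.5 [-3.8, -0.8, 31.0]
pressed t 16.54 tcp [0.4855 0.0765 0.0457] F [-3.8 -0.8 31. ] M [-0.06  1.26  0.4 ] w 0.0458 grip 30.0
```

The catch snapped (the force went negative) and then hit a hard stop at the expected height. Release, then the short block.

```bash
python3 - <<'E'
from act import *
manip.set_gripper(.094); o=st("open"); T=Ro.from_euler("xyz",o["tool_rot"]).as_matrix()
manip.servo_line(np.array(o["tcp_pos"])-.08*T[:,2],None,.12); manip.servo_line(np.array(o["tcp_pos"])+[-.05,0,.16],None,.2)
V={n:manip.snapshot(n) for n in ("side","wrist")}; pickle.dump(V,open("v4.pkl","wb"))
a=np.zeros((480,780,3),np.uint8); a[:300,:400]=cv2.resize(V["side"]["img"][220:320,250:383],(400,300))[:,:,::-1]; a[:285,400:]=cv2.resize(V["wrist"]["img"],(380,285))[:,:,::-1]
cv2.imwrite("pics/p1.png",a)
manip.goto([.42,.20,.36],[np.pi,.3,3.05])
grasp("short")
E
```

```text
open t 17.49 tcp [0.4846 0.0764 0.0432] F [0.1 0.5 0.2] M [ 0.01 -0.08  0.02] w 0.0938 grip 0.0
pre t 20.63 tcp [0.4963 0.311  0.2415] F [ 0.3 -0.4  0.7] M [0.04 0.29 0.01] w 0.094 grip 0.0
at t 21.91 tcp [0.5445 0.3076 0.1673] F [ 0.3 -0.3  1.1] M [ 0.01  0.39 -0.03] w 0.094 grip 0.0
grip t 22.73 tcp [0.5446 0.3075 0.1669] F [-0.2 -0.5 -0.3] M [ 0.12  0.3  -0.01] w 0.0461 grip 30.0
```

View pics/p1.png

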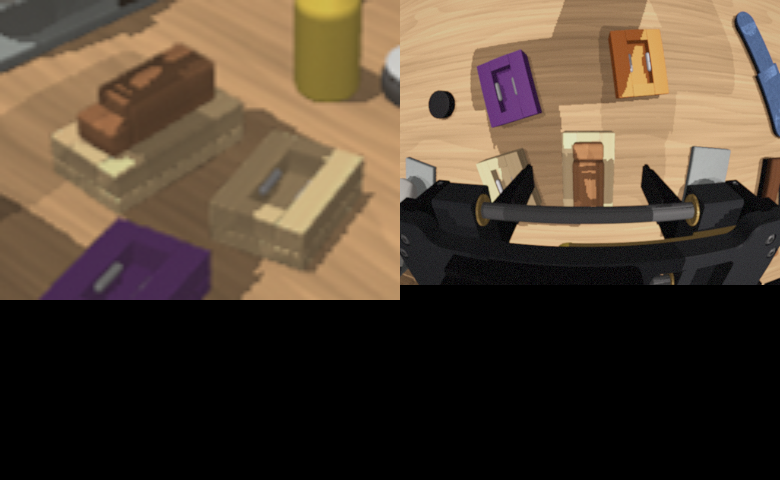

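Picture p1: the long block sits level and flush in the long rest (side crop (150,110)); the short rest is empty at (285,200), and the loose things are where they were. The short block is gripped at 46 mm. Next: pull, transit high and press.

```bash
python3 - <<'E'
from act import *
pull("short")
p=np.array(manip.get_obs()["tcp_pos"]); manip.servo_line(p+[-.02,0,.12],None,.2)
tcp=hover("short",.2); manip.servo_line(tcp+[0,0,.06],None,.15); st("low")
press("short",tcp,.024,.010,10)
E
```

```text
pulled t 23.28 tcp [0.5311 0.3087 0.1817] F [ 0.2  0.1 -2.9] M [0.09 0.54 0.05] w 0.046 grip 30.0
out t 24.06 tcp [0.4821 0.3137 0.1774] F [-0.3 -0.3 -1.7] M [0.06 0.55 0.05] w 0.0461 grip 30.0
hover t 26.27 tcp [ 0.5027 -0.0677  0.2448] F [-0.2  0.5 -1.9] M [ 0.06 -0.17 -0.02] w 0.0457 grip 30.0
low t 27.35 tcp [ 0.5031 -0.0681  0.1059] F [-0.4  0.6 -2.1] M [ 0.06 -0.11  0.06] w 0.0459 grip 30.0
22.0 22.2 [-0.5, -0.8, -2.2]
20.0 20.0 [-0.3, 0.2, -1.6]
18.0 17.9 [0.1, 0.2, -1.4]
16.0 15.9 [0.8, -0.1, -2.1]
14.0 13.9 [-0.2, 0.5, -2.2]
12.0 12.1 [-0.1, 1.8, 1.7]
10.0 10.1 [1.5, 1.1, 2.3]
pressed t 29.7 tcp [ 0.5029 -0.0681  0.0553] F [1.5 1.1 2.3] M [ 0.53 -0.26 -0.06] w 0.0458 grip 30.0
```

```bash
python3 - <<'E'
from act import *
s,yaw=REST["short"]; T=tool(yaw,TILT["short"]-INC["short"]); tcp=s+[0,0,GZ]+.019*T[:,2]
press("short",tcp,.010,-.010,25)
E
```

```text
8.0 7.8 [2.1, 3.5, -0.7]
6.0 5.5 [2.0, 1.8, -8.6]
4.0 3.5 [2.0, 2.2, -11.0]
2.0 1.9 [-0.4, 2.4, -6.0]
0.0 1.3 [-3.6, 2.9, 14.7]
-2.0 0.5 [-5.6, 6.6, 28.6]
pressed t 31.45 tcp [ 0.5031 -0.068   0.0457] F [-5.6  6.6 28.6] M [ 1.2   1.64 -0.31] w 0.0458 grip 30.0
```

Same signature: snapped, then a hard stop. I'll release, then touch each head near both ends with closed fingers, which presses the block flush and measures its height and tilt.

```bash
python3 - <<'E'
from act import *
manip.set_gripper(.094); o=st("open"); T=Ro.from_euler("xyz",o["tool_rot"]).as_matrix()
manip.servo_line(np.array(o["tcp_pos"])-.09*T[:,2],None,.15)
V={n:manip.snapshot(n) for n in ("side","scene")}; pickle.dump(V,open("v5.pkl","wb"))
manip.set_gripper(0.0)
for k,L in (("short",.084),("long",.12)):
    s,yaw=REST[k]; bx=np.array([np.cos(yaw),np.sin(yaw),0]); r=rpy(tool(yaw,0)); hs=[]
    for u in (.32*L,-.15*L):
        c=s+bx*u; manip.goto([c[0],c[1],.13],r); manip.servo_line([c[0],c[1],.088],None,.12); f0=manip.get_obs()["ft_force"][2]; z=.088; hit=None
        while z>.074:
            z-=.0015; manip.servo_line([c[0],c[1],z],None,.04); o=manip.get_obs(); f=o["ft_force"][2]-f0
            if f>3 and hit is None: hit=o["tcp_pos"][2]
            if f>14: break
        print(k,round(u,3),"first",hit and round(hit,4),"end",round(o["tcp_pos"][2],4),"F",round(f,1),"t",round(o["t"],2))
        manip.servo_line([c[0],c[1],.13],None,.2)
E
```

```text
open t 32.4 tcp [ 0.5027 -0.0682  0.0432] F [ 1.   0.1 -0.3] M [ 0.08 -0.06  0.  ] w 0.0939 grip 0.0
short 0.027 first 0.0802 end 0.0802 F 15.2 t 37.03
short -0.013 first 0.0802 end 0.0802 F 18.8 t 39.73
long 0.038 first 0.0802 end 0.0802 F 17.6 t 42.78
long -0.018 first 0.0802 end 0.0802 F 21.5 t 45.53
```

Both heads measure 80.2 mm at both ends, against 80 expected: flush and level. Handing in.

```bash
python3 - <<'E'
from act import *
p=np.array(manip.get_obs()["tcp_pos"]); manip.servo_line(p+[-.03,0,.10],None,.15); manip.dwell(.3); st("end"); print(manip.finish_job())
E
```

```text
end t 47.09 tcp [0.4393 0.0767 0.2298] F [-0.6 -0.3 -0.3] M [ 0.03  0.01 -0.02] w -0.0001 grip 0.0
the job is handed in; nothing more can be done
None
```

Both blocks are out of their lasts and snapped in, head up and flush, in the rests of their own length; the job was handed in at about 47 s, but the hand-in call returned no verdict.

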